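Hold a doming punch in its guide

TASK

Get the punch guide on the jeweller's bench ready for a hammer blow: first clear the stray orange-capped jar from in front of the guide and stand it upright on the red spot of the low shelf, in line with the other two jars. Then take the long blue-headed punch out of its rack, thread it from above down through the upper and then the lower brass bushing of the guide, and finish still gripping it motionless, its nose well out below the lower bushing but hanging clear of the steel anvil underneath. Leave the other two jars and the other two punches in their places.

Things in the scene. Friction and masses are not known exactly. Their poses are not given: they have to be found in the camera images.
- punch: punch to use: steel rod 12 mm thick, 105 mm long, hemispherical nose, under a square blue head 20 x 20 x 34 mm with sides facing the body's x and y. Origin: centre of the head's underside (head z 0 to +34 mm, rod z 0 to -105 mm), z up. About 0.14 kg. Hangs upright by its head in one of the rack's holes, origin 125 mm over the bench, turned up to 0.12 rad from the rack
- punch_nose (a point): the lowest point of the punch's nose, on its axis, 105 mm below the head's underside
- rack: fixed wooden punch rack, a table-like stand 70 x 150 mm, top at 125 mm; three holes of 14.5 mm diameter right through its 14 mm top board, in a row along its own y axis at -50, 0 and +50 mm. Origin: centre of its underside on the bench, z up
- punch_a: another punch in the rack, to be left there: same rod but 80 mm long, square brass head 20 x 20 x 22 mm. Origin: centre of the head's underside
- punch_b: another punch in the rack, to be left there: same rod but 80 mm long, square dark steel head 20 x 20 x 22 mm. Origin: centre of the head's underside
- guide: fixed punch guide: dark steel base plate 110 x 150 x 12 mm, green column and two green arms, each with a round brass bushing (38 mm outside, 15 mm bore, 16 mm tall), both bores on one vertical axis through the origin, which is on the bench. Heights: anvil top 26, lower bushing 54-70, upper bushing and column top 120 mm (upper bushing from 104). Column 60-88 mm from the axis along own +y
- upper_mouth (a point): centre of the upper bushing's top face, on the axis of both bores, 120 mm above the bench
- lower_exit (a point): centre of the lower bushing's underside, on the same axis, 54 mm above the bench
- anvil_top (a point): centre of the top face of the round steel anvil (44 mm diameter) on the guide's base, on the same axis, 26 mm above the bench
- stray: the stray jar: amber glass with an orange cap, round, 44 mm diameter, 70 mm tall, 0.15 kg on average; stands upright on the bench on the robot's side of the guide, about 125 mm from the bushing axis. Origin: centre of its underside, z up
- shelf: fixed low wooden shelf 75 x 190 mm, top 35 mm above the bench, nothing above it; three places for jars in a row along its own y axis at -62, 0 and +62 mm (x = 0). Origin: centre of its underside on the bench, z up
- place: flat red spot, 48 mm diameter, painted on the shelf top at the one empty place of the row (which of the three places varies); it lies 35 mm above the bench. Origin: its centre
- jar_a: jar of the row on the shelf, to be left there: green glass, white cap, 44 mm diameter, 70 mm tall. Origin: centre of its underside
- jar_b: the other jar of the row, just like jar_a, to be left there. Origin: centre of its underside

How it is judged:
By the outcome, as a careful person would: the job done as asked, in the order asked, and still so for the second after the job is handed in, while the arm keeps its last pose, push and grip.
It also fails if it takes over 59 s, if anything falls off the work surface, if the arm or the gripper's body presses on something with over 40 N, if the wrist force passes 120 N, or if a joint passes its speed limit or range.

ROBOT

A 6-joint arm with a two-finger parallel gripper is mounted at the origin on the work surface. World frame = base frame: x ahead of the robot, y to its left, z up, the work surface at z = 0. Lengths are in m, angles in rad, forces in N, time in s.
With the tool pointing down it reaches from about 0.3 to 0.775 m from the base axis. Payload 14.6 kg.
Tool frame: the origin (TCP) lies between the finger pads; the fingertips stand ctrl.tip_extent ahead of it and the grasp point (between the pads) lies 3 mm ahead of it (ctrl.tip_extent is the distance from the TCP to the fingertips, in m); z points along the fingers, y is the line along which they close (so a half turn about z gives the same grasp; the last joint's range is limited). The gripper opens to 94 mm and grips with 3 to 60 N. Pads are 16 mm wide; open, the fingers measure 119 mm over their backs; the gripper's body (75 mm by 177 mm) begins 78 mm behind the grasp point.
Start: joints at [1.072, 0.3, 1.521, -0, 1.321, -0.067], TCP at [0.23, 0.5, 0.227] pointing down, gripper open.
Joint ranges: [-3.03, 3.03], [-0.79, 2.21], [0.23, 2.52], [-1.04, 4.18], [0, 3.07], [-2.55, 2.55]. Speed limits (rad/s): [2.22, 2.22, 2.57, 3.14, 3.14, 3.14].

INTERFACE

Orientations are given as [roll, pitch, yaw] about the fixed x, y, z axes, in that order (R = Rz(yaw) Ry(pitch) Rx(roll)).
In Python, from station import ctrl gives the robot as it stands.
- The arm moves only by the tool shift_gripper, called after "Request:" by a JSON object that holds its "method" and its "body", one argument or row to a line. Schema: {"type":"object","properties":{"plan":{"type":"array","items":{"type":"object","properties":{"trans":{"type":"array","items":{"type":"number"},"minItems":3,"maxItems":3},"rotvec":{"type":"array","items":{"type":"number"},"minItems":3,"maxItems":3}},"additionalProperties":false},"minItems":1,"maxItems":10},"jaw":{"type":"number"},"grip_n":{"type":"number"},"only":{"type":"string"},"quiet":{"type":"boolean"},"lines":{"type":"string"}},"required":["plan"],"additionalProperties":false}. plan is a list of rows, 1 to 10 of them, each an object with the fields trans (a list: dx, dy, dz in m), rotvec (a list: a rotation vector rx, ry, rz in rad); a field left out counts as zero; each row shifts and turns the commanded pose from where the row before left it, along the tool's axes as they then stand; what a row does not reach is not made up. A row lasts 1/10 s, in which the tool goes at most 0.05 m and 0.15 rad, less where a joint would pass 70% of its speed; a pose out of reach is approached as far as the arm can. jaw is the finger opening in m, set as the call begins (left out keeps the last). The fingers move at their own pace and stop on an object; grip_n is the grip in N (left out, the last holds). Time passes only in rows, so rows that do not move let the fingers close. The tool returns the time, the measured TCP pose, the force, the opening and the grip force at its end. only (a regular expression) keeps the lines of the reply that match it, lines (a string "A,B") keeps lines A to B, and quiet returns only ok. Input that does not fit is refused with a message, and nothing moves.
- ctrl.get_obs(): the state, without advancing time (a new reading comes with each control period).
- ctrl.camera(name): name is "scene" or "top" or "wrist"; returns a dict with "pixels" (480x640x3 uint8, blue, green, red), "fx", "fy", "cx", "cy" (pixels), "extrinsics" (4x4, takes a point from camera to world coordinates). Camera axes: x right, y up, looking along -z (the intrinsics and any distortion apply to the point x, -y, -z); pixel columns grow to the right and rows downward; lengths in m; the calibration is good to about 2 mm. A picture is of the moment at which its call begins. There is no depth.
- ctrl.hand_in(): hands the job in; it is judged then, once.
The state is a dict: "time_s": time; "qpos": joint angles; "joint_vel": joint speeds; "tau": joint torques, N m; "ee_pos": TCP position; "eef_rot": TCP orientation; "force": force on the tool from outside, world axes, zero at the start; "moment": the same for the moment, N m; "grip_width": finger opening in m; "grip_force": force on a finger pad.
Only numpy, scipy, OpenCV 4.12 (cv2) and the standard library are available. Lean on these libraries where they do the work, as an engineer would, in place of code of your own. Each camera call takes 0.05 s, during which the arm holds its last target. There are 200 camera calls.

## Working session

There is one attempt and no reset: what is moved stays moved. The work goes in short steps, Python scripts to look and compute and a tool call to move; the robot and the scene stay as the last step left them, time stands still between calls to the robot, and variables do not carry over. Pictures are saved under pics/ and viewed, at most 13 in all, crops included, and the job is handed in when it is done.

```bash
ls; mkdir -p pics
```

Run:
```python
from station import ctrl
import cv2,numpy as np
print(ctrl.get_obs(), ctrl.tip_extent)
for n in ["scene","top"]:
    c=ctrl.camera(n); cv2.imwrite(f"pics/{n}0.png",c["pixels"]); print(n,c["fx"],c["fy"],c["cx"],c["cy"],[k for k in c],np.round(c["extrinsics"],4).tolist())
```

```text
pics
station.py
{'time_s': 0.0, 'qpos': array([ 1.07240427e+00,  3.00466012e-01,  1.52158265e+00,  1.55517450e-05,
        1.32071672e+00, -6.66423794e-02]), 'joint_vel': array([ 0.00032078, -0.00100767,  0.00195668, -0.00057575,  0.00022198,
        0.00123629]), 'tau': array([-2.24111813e-03, -5.31809878e+01, -3.52736092e+01,  7.07219378e-02,
        2.44796398e-02, -6.85586610e-05]), 'ee_pos': array([0.23005767, 0.49930655, 0.22688845]), 'eef_rot': array([-3.14042353e+00, -9.31254084e-05,  2.70983906e+00]), 'force': array([-0.25285889, -0.07416773, -0.21108433]), 'moment': array([-0.02660569,  0.01150129, -0.00758985]), 'grip_force': 0.0, 'grip_width': 0.09384932669628691} 0.022
scene 435.32510427239913 435.32510427239913 319.59178075340157 241.02175533151916 ['pixels', 'fx', 'fy', 'cx', 'cy', 'extrinsics'] [[-0.5378, -0.4435, 0.717, 1.2538], [0.843, -0.2954, 0.4495, 0.4255], [0.0125, 0.8462, 0.5327, 0.6318], [0.0, 0.0, 0.0, 1.0]]
top 587.8893832675467 587.8893832675467 313.24558267392723 230.07427378965758 ['pixels', 'fx', 'fy', 'cx', 'cy', 'extrinsics'] [[0.132, 0.9648, -0.2275, 0.3158], [-0.9912, 0.1277, -0.0336, -0.0202], [-0.0033, 0.23, 0.9732, 1.1654], [0.0, 0.0, 0.0, 1.0]]
```
View pics/scene0.png

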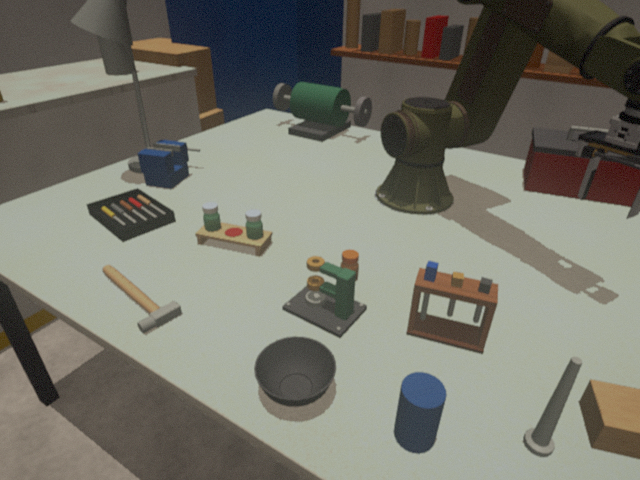

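View pics/top0.png

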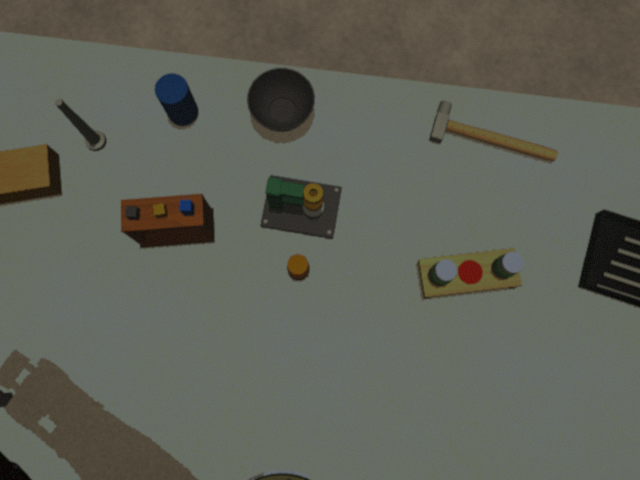

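The scene view shows the shelf with its red spot in the middle at (234,232), the orange jar behind the guide at (349,262), and the blue punch head at (431,271). In the top view the spot is at (470,271), the orange cap at (298,267), the blue head at (187,207) and the upper bushing at (313,195).

Create h.py:
```python
import cv2,numpy as np
from station import ctrl
def ray(c,u,v):
    d=np.array([(u-c["cx"])/c["fx"],-(v-c["cy"])/c["fy"],-1.]);E=np.array(c["extrinsics"]);return E[:3,3],E[:3,:3]@d
def plane(c,u,v,z):
    o,d=ray(c,u,v);return o+d*(z-o[2])/d[2]
def cross(c1,p1,c2,p2):
    o1,d1=ray(c1,*p1);o2,d2=ray(c2,*p2)
    t=np.linalg.lstsq(np.c_[d1,-d2],o2-o1,rcond=None)[0];a,b=o1+t[0]*d1,o2+t[1]*d2
    return (a+b)/2,np.linalg.norm(a-b)
def blob(img,box,lo,hi):
    x0,y0,x1,y1=box;h=cv2.cvtColor(img[y0:y1,x0:x1],cv2.COLOR_BGR2HSV)
    m=cv2.inRange(h,np.array(lo),np.array(hi))
    cs=cv2.findContours(m,cv2.RETR_EXTERNAL,cv2.CHAIN_APPROX_NONE)[0]
    return max(cs,key=cv2.contourArea)+np.array([[x0,y0]])
```

Run:
```python
from h import *
t=ctrl.camera("top");s=ctrl.camera("scene");I=t["pixels"];J=s["pixels"]
def show(n,c,z,cam=t):
    (u,v),wh,a=cv2.minAreaRect(c);print(n,np.round([u,v,*wh,a],1),np.round(plane(cam,u,v,z),4))
show("spot",blob(I,(440,240,500,300),(0,150,80),(8,255,255)),.035)
show("cap",blob(I,(275,245,325,290),(8,150,80),(22,255,255)),.070)
c=blob(I,(170,190,205,225),(100,120,60),(130,255,255));show("head",c,.159)
c=blob(I,(295,175,335,205),(15,120,50),(32,255,255));show("bush",c,.120)
c=blob(I,(250,160,350,245),(0,0,20),(180,90,75));show("base",c,.012);
print("pl",[np.round(plane(t,*p,.012)[:2],4).tolist() for p in cv2.boxPoints(cv2.minAreaRect(c))])
c=blob(I,(400,235,540,310),(15,80,80),(32,255,255));show("shelf",c,.035)
c=blob(I,(110,185,215,230),(3,100,40),(14,255,255));show("rack",c,.125)
print("rk",[np.round(plane(t,*p,.125)[:2],4).tolist() for p in cv2.boxPoints(cv2.minAreaRect(c))])
for x in (442,511): 
    c=blob(I,(x-22,250,x+18,285),(0,0,150),(180,60,255));show("jar",c,.105)
A=cv2.resize(I[165:285,105:345],None,fx=3.3,fy=3.3,interpolation=cv2.INTER_CUBIC)
B=cv2.resize(J[240:350,270:510],None,fx=3.3,fy=3.3,interpolation=cv2.INTER_CUBIC)[:,:A.shape[1]]
cv2.imwrite("pics/c1.png",np.clip(np.vstack([A[:300],B[:290]])*1.3,0,255).astype(np.uint8))
```

```text
spot [469.5 272.   22.   23.   90. ] [ 0.537  -0.2929  0.035 ]
cap [297.5 264.5  19.   19.   90. ] [0.5018 0.0383 0.07  ]
head [185. 205.  10.  10.  90.] [0.5666 0.2467 0.159 ]
bush [312.5 193.5  21.   19.   90. ] [0.6291 0.0265 0.12  ]
base [300.5 206.7  74.1  53.3   9.5] [0.6304 0.0519 0.012 ]
pl [[0.5777, 0.1281], [0.6903, 0.1272], [0.6839, -0.0255], [0.5721, -0.0215]]
shelf [470.  272.1  38.6  98.6  83.3] [ 0.5369 -0.2938  0.035 ]
rack [161.7 212.7  32.5  83.8  85.6] [0.555  0.2953 0.125 ]
rk [[0.569, 0.3787], [0.6013, 0.2282], [0.5412, 0.2129], [0.5094, 0.3615]]Traceback (most recent call last):
  File "<stdin>", line 15, in <module>
  File "h.py", line 15, in blob
    return max(cs,key=cv2.contourArea)+np.array([[x0,y0]])
           ~~~^^^^^^^^^^^^^^^^^^^^^^^^
ValueError: max() iterable argument is empty
```

Run:
```python
from h import *
t=ctrl.camera("top");s=ctrl.camera("scene");I=t["pixels"];J=s["pixels"]
c=blob(I,(400,235,540,310),(15,80,80),(32,255,255))
print("sh",[np.round(plane(t,*p,.035)[:2],4).tolist() for p in cv2.boxPoints(cv2.minAreaRect(c))])
for p in [(445,272),(511,264)]: print("jar",I[p[1],p[0]],np.round(plane(t,*p,.105),4))
c=blob(J,(335,240,365,280),(5,150,60),(22,255,255));print(cv2.boundingRect(c))
c=blob(J,(220,222,248,242),(0,150,60),(8,255,255));(u,v),_,_=cv2.minAreaRect(c);print("spot scene",u,v,plane(s,u,v,.035))
A=cv2.resize(I[165:255,105:345],None,fx=3.3,fy=3.3,interpolation=cv2.INTER_CUBIC)
B=cv2.resize(J[245:332,270:510],None,fx=3.3,fy=3.3,interpolation=cv2.INTER_CUBIC)
cv2.imwrite("pics/c1.png",np.clip(np.vstack([A,B])*1.3,0,255).astype(np.uint8))
```

```text
sh [[0.55, -0.1931], [0.5982, -0.3809], [0.5239, -0.3936], [0.4768, -0.2086]]
jar [118 108 103] [ 0.5174 -0.2318  0.105 ]
jar [115 107  99] [ 0.548 -0.35   0.105]
(343, 251, 15, 8)
spot scene 233.5 232.0 [ 0.53914209 -0.29205824  0.035     ]
```

View pics/c1.png

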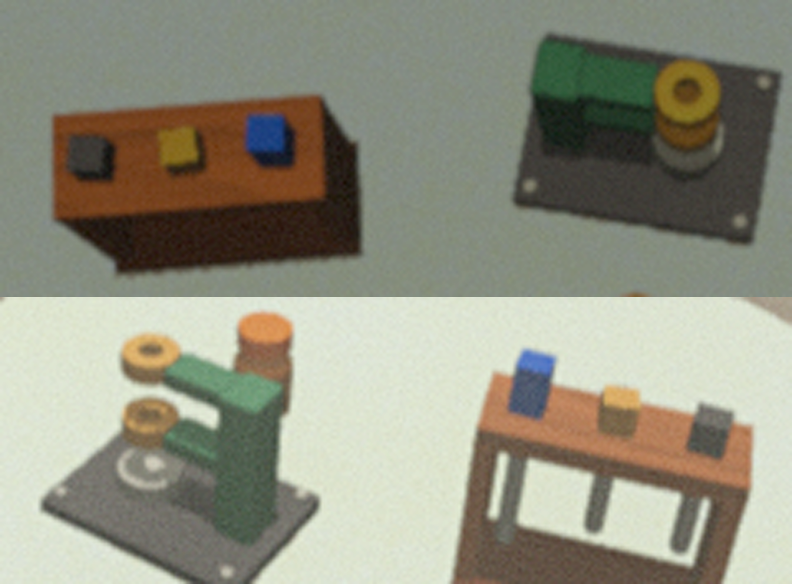

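The crop shows the upper bushing's bore centre at about top pixel (313,193). All three punches are upright in the rack, and the blue one is at the end of the row nearest the guide.

Add to h.py:
```python
from scipy.spatial.transform import Rotation as Ro
def to(p,yaw=None):
    o=ctrl.get_obs();R=Ro.from_euler('xyz',o["eef_rot"])
    if yaw is not None:
        T=Ro.from_euler('xyz',[np.pi,0,yaw]);print("rotvec",np.round((R.inv()*T).as_rotvec(),4))
    print("t",round(o["time_s"],2),"pos",np.round(o["ee_pos"],4),"d",np.round(R.inv().apply(np.array(p)-o["ee_pos"]),4),"rpy",np.round(o["eef_rot"],4))
```

```text
(no output)
```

Request:
{"method": "shift_gripper", "body": {
  "plan": [
    {"rotvec": [0,0,0.148]},
    {"rotvec": [0,0,0.148]},
    {"rotvec": [0,0,0.148]},
    {"rotvec": [0,0,0.148]},
    {"rotvec": [0,0,0.148]},
    {"rotvec": [0,0,0.148]},
    {"trans": [-0.043,0.0125,0]},
    {"trans": [-0.043,0.0125,0]},
    {"trans": [-0.043,0.0125,0]},
    {"trans": [-0.043,0.0125,0]}
  ],
  "jaw": 0.07,
  "grip_n": 20
}}

```text
time_s: 1.3
ee_pos: [0.3218, 0.3438, 0.2275]
eef_rot: [3.141, -0.0, 1.822]
force: [0.0, 0.4, -0.1]
grip_width: 0.0701
grip_force: 0.0
```

```bash
python3 -c "
from h import *
to([.5018,.0383,.16],1.82)"
```

```text
rotvec [ 0.0002 -0.      0.0023]
t 1.3 pos [0.3218 0.3438 0.2275] d [-0.3406  0.0983  0.0675] rpy [ 3.1414 -0.      1.8223]
```

Request:
{"method": "shift_gripper", "body": {
  "plan": [
    {"trans": [-0.043,0.0123,0.0085]},
    {"trans": [-0.043,0.0123,0.0085]},
    {"trans": [-0.043,0.0123,0.0085]},
    {"trans": [-0.043,0.0123,0.0085]},
    {"trans": [-0.043,0.0123,0.0085]},
    {"trans": [-0.043,0.0123,0.0085]},
    {"trans": [-0.043,0.0123,0.0085]},
    {"trans": [-0.039,0.0123,0.008]},
    {},
    {}
  ]
}}

```text
time_s: 2.3
ee_pos: [0.501, 0.04, 0.1596]
eef_rot: [-3.141, -0.0, 1.82]
force: [0.7, 0.3, -0.3]
grip_width: 0.0696
grip_force: 0.0
```

Run:
```python
from h import *
to([.5018,.0383,.055],1.82)
w=ctrl.camera("wrist");cv2.imwrite("pics/w1.png",w["pixels"]);print(w["fx"],w["cx"],w["cy"],np.round(w["extrinsics"],3).tolist())
```

```text
rotvec [-0.0008 -0.0003  0.0002]
t 2.3 pos [0.501  0.04   0.1596] d [-0.0019  0.0005  0.1046] rpy [-3.1408e+00 -3.0000e-04  1.8202e+00]
348.88082943517014 317.1488988699982 233.7822901477695 [[0.969, -0.24, -0.055, 0.483], [0.246, 0.943, 0.223, 0.105], [-0.001, -0.23, 0.973, 0.318], [0.0, 0.0, 0.0, 1.0]]
```

View pics/w1.png

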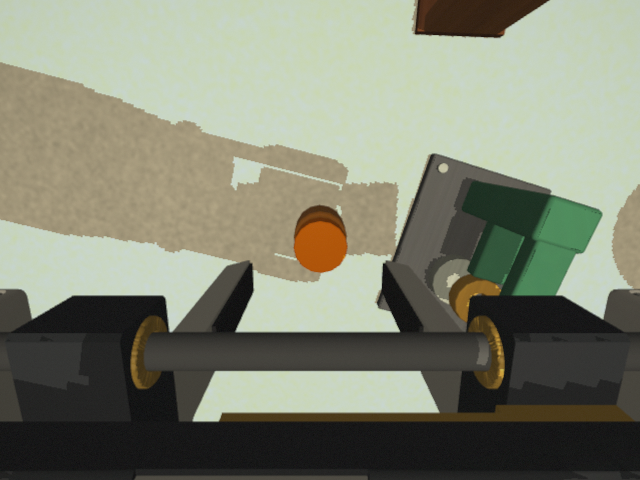

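The wrist view shows the orange cap between the fingers, centred at about (320,246).

Run:
```python
from h import *
w=ctrl.camera("wrist");c=blob(w["pixels"],(270,180,370,300),(5,200,140),(20,255,255));(u,v),r=cv2.minEnclosingCircle(c);print(u,v,r,cv2.boundingRect(c),plane(w,u,v,.07))
c=blob(w["pixels"],(270,180,370,300),(5,200,190),(20,255,255));print(cv2.minEnclosingCircle(c))
```

```text
320.0 246.63888549804688 26.14111328125 (294, 222, 53, 51) [0.50156051 0.04004952 0.07      ]
((343.5, 256.5), 1.581238865852356)
```

Request:
{"method": "shift_gripper", "body": {
  "plan": [
    {"trans": [-0.001,0.0005,0.025]},
    {"trans": [-0.001,0,0.04]},
    {"trans": [0,0,0.04]},
    {}
  ]
}}

```text
time_s: 2.8
ee_pos: [0.4993, 0.0397, 0.0515]
eef_rot: [-3.135, -0.002, 1.823]
force: [0.0, 0.4, 1.1]
grip_width: 0.0703
grip_force: 0.0
```

Request:
{"method": "shift_gripper", "body": {
  "plan": [
    {},
    {},
    {},
    {},
    {},
    {}
  ],
  "jaw": 0.02,
  "grip_n": 20
}}

```text
time_s: 3.4
ee_pos: [0.5029, 0.0387, 0.0564]
eef_rot: [3.139, 0.0, 1.822]
force: [-1.2, 0.9, 8.5]
grip_width: 0.0427
grip_force: 20.0
```

Request:
{"method": "shift_gripper", "body": {
  "plan": [
    {"trans": [0,0,-0.01]},
    {"trans": [0,0,-0.04]},
    {"trans": [0,0,-0.04]},
    {"trans": [0,0,-0.03]},
    {},
    {}
  ]
}}

```text
time_s: 4.0
ee_pos: [0.502, 0.0386, 0.1754]
eef_rot: [3.141, 0.0, 1.822]
force: [-0.3, -1.0, -1.8]
grip_width: 0.0425
grip_force: 20.0
```

Run:
```python
from h import *
to([.5375,-.2929,.165],1.82)
w=ctrl.camera("wrist");c=blob(w["pixels"],(270,150,370,300),(5,200,140),(20,255,255));(u,v),r=cv2.minEnclosingCircle(c);o=ctrl.get_obs()
p=plane(w,u,v,o["ee_pos"][2]+.07-.0515);print(u,v,r,cv2.boundingRect(c),p,p-o["ee_pos"])
```

```text
rotvec [0.0008 0.0002 0.0018]
t 4.0 pos [0.502  0.0386 0.1754] d [-0.3299 -0.0479  0.0104] rpy [3.1407e+00 2.0000e-04 1.8218e+00]
317.5 297.0 42.5471305847168 (275, 263, 86, 37) [0.49914257 0.04421569 0.19288956] [-0.00244833  0.00565298  0.0185    ]
```

Request:
{"method": "shift_gripper", "body": {
  "plan": [
    {"trans": [-0.02,-0.003,-0.005]},
    {"trans": [-0.04,-0.006,-0.005]},
    {"trans": [-0.043,-0.006,0]},
    {"trans": [-0.043,-0.006,0]},
    {"trans": [-0.043,-0.006,0]},
    {"trans": [-0.043,-0.006,0]},
    {"trans": [-0.043,-0.006,0]},
    {"trans": [-0.035,-0.006,0]},
    {"trans": [-0.02,-0.003,0]},
    {}
  ]
}}

```text
time_s: 5.05
ee_pos: [0.5367, -0.295, 0.1827]
eef_rot: [-3.139, -0.002, 1.819]
force: [-0.2, -0.4, -1.5]
grip_width: 0.0428
grip_force: 20.0
```

Request:
{"method": "shift_gripper", "body": {
  "plan": [
    {},
    {},
    {}
  ]
}}

```text
time_s: 5.35
ee_pos: [0.5376, -0.292, 0.1849]
eef_rot: [-3.141, -0.0, 1.823]
force: [0.2, -0.6, -1.1]
grip_width: 0.0428
grip_force: 20.0
```

Run:
```python
from h import *
to([.537,-.293,.095],1.82);o=ctrl.get_obs()
t=ctrl.camera("top");I=t["pixels"];s=ctrl.camera("scene")
cv2.imwrite("pics/t2.png",np.vstack([cv2.resize(I[210:310,390:550],None,fx=3,fy=3),cv2.resize(s["pixels"][170:270,160:320],None,fx=3,fy=3)]))
```

```text
rotvec [-0.0002 -0.0003  0.0029]
t 5.35 pos [ 0.5376 -0.292   0.1849] d [-0.0008 -0.0008  0.0899] rpy [-3.1414e+00 -3.0000e-04  1.8229e+00]
```

View pics/t2.png

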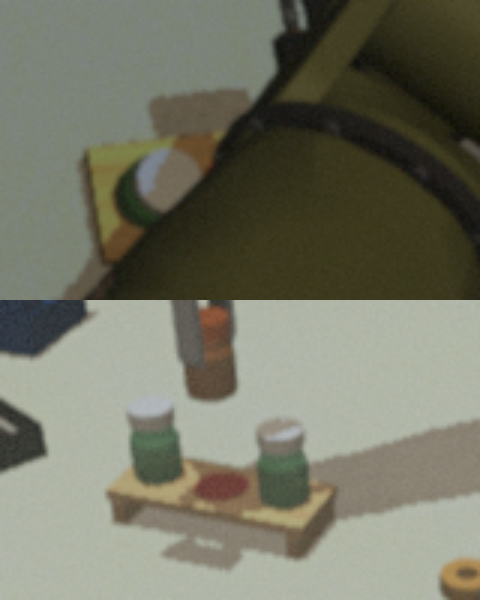

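The top view is blocked by the arm. The scene view shows the jar upright above the gap, with the red spot free between the two green jars.

Request:
{"method": "shift_gripper", "body": {
  "plan": [
    {"trans": [-0.0008,-0.0008,0.03],"rotvec": [0,0,0.002]},
    {"trans": [0,0,0.03]},
    {"trans": [0,0,0.022]},
    {"trans": [0,0,0.006]},
    {"trans": [0,0,0.003]},
    {},
    {},
    {}
  ]
}}

```text
time_s: 6.25
ee_pos: [0.5373, -0.2941, 0.095]
eef_rot: [3.141, 0.001, 1.82]
force: [0.0, -0.3, -1.9]
grip_width: 0.0425
grip_force: 20.0
```

Request:
{"method": "shift_gripper", "body": {
  "plan": [
    {"trans": [0,0,0.001]},
    {"trans": [0,0,0.001]},
    {"trans": [0,0,0.001]},
    {},
    {}
  ]
}}

```text
time_s: 6.75
ee_pos: [0.5371, -0.2941, 0.0915]
eef_rot: [3.141, 0.0, 1.82]
force: [-1.2, 1.9, 5.9]
grip_width: 0.0424
grip_force: 20.0
```

Request:
{"method": "shift_gripper", "body": {
  "plan": [
    {"trans": [0,0,0.001]},
    {},
    {}
  ]
}}

```text
time_s: 7.05
ee_pos: [0.5372, -0.2942, 0.0914]
eef_rot: [3.141, 0.001, 1.82]
force: [-5.5, 3.2, 13.6]
grip_width: 0.0427
grip_force: 20.0
```

Request:
{"method": "shift_gripper", "body": {
  "plan": [
    {"trans": [0,0,-0.001]},
    {},
    {},
    {}
  ],
  "jaw": 0.07
}}

```text
time_s: 7.45
ee_pos: [0.5369, -0.2939, 0.0907]
eef_rot: [-3.141, -0.0, 1.82]
force: [0.4, 0.3, -0.9]
grip_width: 0.0689
grip_force: 0.0
```

Request:
{"method": "shift_gripper", "body": {
  "plan": [
    {"trans": [0,0,-0.02]},
    {"trans": [0,0,-0.04]},
    {"trans": [0,0,-0.045]},
    {"trans": [0,0,-0.045]},
    {"trans": [0.03,0,-0.03]},
    {"trans": [0.045,0,-0.01]},
    {"trans": [0.045,0,0]},
    {"trans": [0.045,0,0]},
    {"trans": [0.045,0,0]},
    {"trans": [0.045,0,0]}
  ]
}}

```text
time_s: 8.45
ee_pos: [0.4733, -0.0453, 0.2809]
eef_rot: [3.141, 0.0, 1.819]
force: [1.2, -0.0, 0.8]
grip_width: 0.0703
grip_force: 0.0
```

Run:
```python
from h import *
s=ctrl.camera("scene");t=ctrl.camera("top");I=t["pixels"]
cv2.imwrite("pics/t3.png",np.vstack([cv2.resize(I[220:310,390:550],None,fx=3,fy=3),cv2.resize(s["pixels"][190:270,180:340],None,fx=3,fy=3)]))
c=blob(I,(400,235,540,310),(5,150,70),(18,255,255));print(cv2.boundingRect(c),cv2.minEnclosingCircle(c))
(u,v),_=cv2.minEnclosingCircle(c);print(plane(t,u,v,.105))
```

```text
(469, 257, 23, 22) ((479.6612854003906, 266.4570007324219), 11.620482444763184)
[ 0.53593986 -0.2936681   0.105     ]
```

View pics/t3.png

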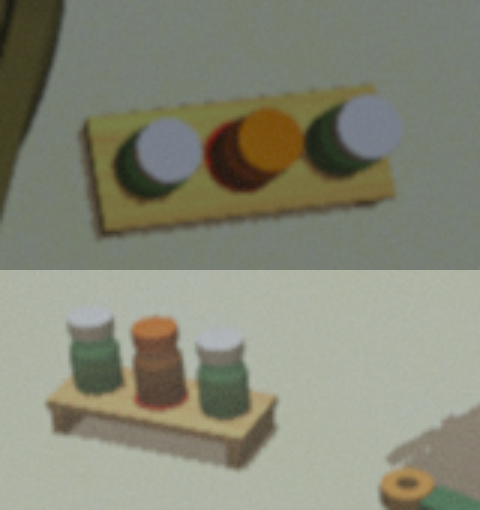

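The orange jar stands upright on the red spot, midway between the white caps: (480,266) against their midpoint at (479.5,266).

```bash
python3 -c "
from h import *
to([.566,.2465,.24],1.78)"
```

```text
rotvec [ 0.0008 -0.0003  0.0438]
t 8.55 pos [ 0.4732 -0.0432  0.2814] d [0.2573 0.1623 0.0416] rpy [ 3.1407e+00 -3.0000e-04  1.8238e+00]
```

Request:
{"method": "shift_gripper", "body": {
  "plan": [
    {"trans": [0.037,0.023,0.006]},
    {"trans": [0.037,0.023,0.006]},
    {"trans": [0.037,0.023,0.006]},
    {"trans": [0.037,0.023,0.006]},
    {"trans": [0.037,0.023,0.006]},
    {"trans": [0.037,0.024,0.006]},
    {"trans": [0.035,0.023,0.006]},
    {"rotvec": [0,0,0.042]},
    {},
    {}
  ],
  "jaw": 0.05,
  "grip_n": 30
}}

```text
time_s: 9.55
ee_pos: [0.5681, 0.2414, 0.2388]
eef_rot: [-3.141, 0.0, 1.778]
force: [0.0, 0.0, -0.3]
grip_width: 0.0496
grip_force: 0.0
```

Run:
```python
from h import *
to([.566,.2465,.24],1.78)
w=ctrl.camera("wrist");I=w["pixels"];c=blob(I,(200,100,440,330),(100,120,60),(130,255,255));print(cv2.boundingRect(c),cv2.minAreaRect(c))
cv2.imwrite("pics/w2.png",I)
```

```text
rotvec [-0.0001  0.0001 -0.0018]
t 9.55 pos [0.5681 0.2414 0.2388] d [ 0.0054 -0.001  -0.0012] rpy [-3.1415e+00  1.0000e-04  1.7782e+00]
(304, 218, 29, 37) ((318.2792053222656, 236.09136962890625), (27.358867645263672, 34.76856231689453), 4.085616588592529)
```

View pics/w2.png

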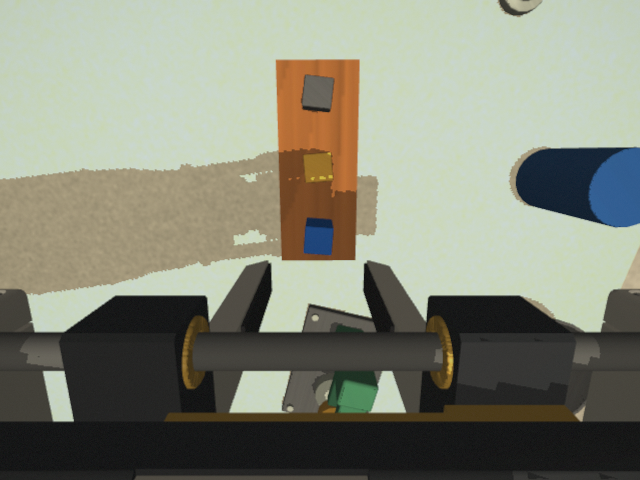

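The wrist view shows the blue head at about (318,236), turned roughly 4° from the rack. Next I separate its top face from its side.

Run:
```python
from h import *
w=ctrl.camera("wrist");I=w["pixels"]
print(I[212:260:1,318,0].tolist())
c=blob(I,(295,205,345,270),(100,120,40),(130,255,255)).reshape(-1,2)
for v in range(220,254,3):
    r=c[c[:,1]==v][:,0];print(v,r.min(),r.max())
for u in (308,313,323,328):
    r=c[c[:,0]==u][:,1];print('u',u,r.min(),r.max())
```

```text
[36, 36, 38, 36, 39, 45, 60, 66, 66, 66, 65, 65, 65, 66, 71, 105, 121, 122, 122, 123, 122, 122, 122, 122, 122, 122, 122, 122, 122, 121, 122, 121, 121, 121, 122, 123, 122, 122, 121, 120, 121, 108, 65, 36, 37, 38, 37, 36]
220 307 330
223 306 331
226 306 331
229 305 332
232 305 332
235 305 332
238 305 331
241 305 331
244 304 331
247 304 331
250 304 330
253 315 330
u 308 218 252
u 313 219 252
u 323 219 253
u 328 220 253
```

Run:
```python
from h import *
w=ctrl.camera("wrist");p=plane(w,318.2,240,.159);print(p)
to([p[0],p[1],.154],1.78-.065)
```

```text
[0.56590882 0.24748665 0.159     ]
rotvec [ 0.0006 -0.0001  0.0624]
t 9.7 pos [0.568  0.2413 0.2394] d [ 0.0064 -0.0008  0.0854] rpy [ 3.1409e+00 -1.0000e-04  1.7774e+00]
```

Request:
{"method": "shift_gripper", "body": {
  "plan": [
    {"trans": [0.0064,-0.0008,0.01],"rotvec": [0,0,0.063]},
    {"trans": [0,0,0.035]},
    {"trans": [0,0,0.03]},
    {"trans": [0,0,0.01]},
    {},
    {},
    {}
  ]
}}

```text
time_s: 10.4
ee_pos: [0.5664, 0.2484, 0.1558]
eef_rot: [3.139, -0.001, 1.715]
force: [-0.2, 0.3, 0.3]
grip_width: 0.0499
grip_force: 0.0
```

```bash
python3 -c "
from h import *
to([.5659,.2475,.152],1.715)"
```

```text
rotvec [ 0.0027 -0.0006 -0.0003]
t 10.4 pos [0.5664 0.2484 0.1558] d [-0.0008 -0.0006  0.0038] rpy [ 3.1389e+00 -6.0000e-04  1.7147e+00]
```

Request:
{"method": "shift_gripper", "body": {
  "plan": [
    {"trans": [-0.0005,-0.0005,0.0035]},
    {},
    {}
  ]
}}

```text
time_s: 10.7
ee_pos: [0.5653, 0.2477, 0.1506]
eef_rot: [3.141, -0.0, 1.715]
force: [-0.1, 0.4, -1.3]
grip_width: 0.05
grip_force: 0.0
```

Request:
{"method": "shift_gripper", "body": {
  "plan": [
    {},
    {},
    {},
    {},
    {},
    {},
    {}
  ],
  "jaw": 0.01,
  "grip_n": 30
}}

```text
time_s: 11.4
ee_pos: [0.5658, 0.2478, 0.1508]
eef_rot: [3.14, -0.0, 1.715]
force: [5.9, 1.2, -0.3]
grip_width: 0.0198
grip_force: 30.0
```

Request:
{"method": "shift_gripper", "body": {
  "plan": [
    {"trans": [0,0.0005,-0.01]},
    {"trans": [0,0,-0.02]},
    {"trans": [0,0,-0.03]},
    {"trans": [0,0,-0.035]},
    {"trans": [0,0,-0.03]},
    {},
    {}
  ]
}}

```text
time_s: 12.1
ee_pos: [0.5655, 0.2477, 0.2749]
eef_rot: [-3.141, 0.0, 1.715]
force: [-0.0, 0.5, -1.4]
grip_width: 0.0198
grip_force: 30.0
```

Run:
```python
from h import *
to([.6293,.0255,.280],1.57)
s=ctrl.camera("scene");cv2.imwrite("pics/s4.png",cv2.resize(s["pixels"][180:340,360:520],None,fx=3.5,fy=3.5))
```

```text
rotvec [-0.0008  0.0002  0.1448]
t 12.1 pos [0.5655 0.2477 0.2749] d [-0.2291  0.0312 -0.0051] rpy [-3.1408e+00  1.0000e-04  1.7148e+00]
```

View pics/s4.png

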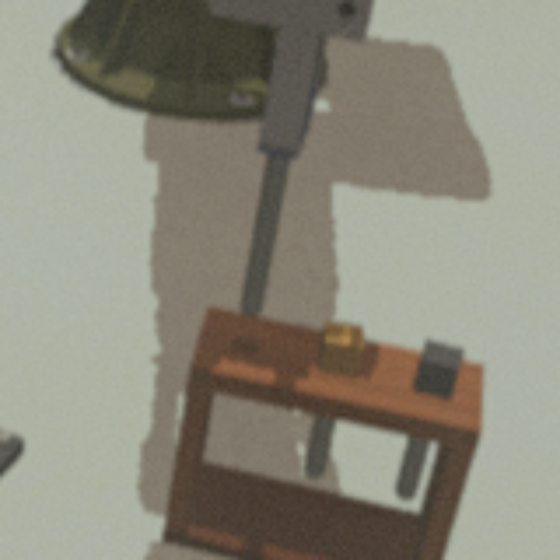

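The punch is out of the rack with its nose at about crop pixel (252,312), just above the rack top. The brass and dark punches are still in place.

Request:
{"method": "shift_gripper", "body": {
  "plan": [
    {"trans": [-0.02,0.003,-0.002]},
    {"trans": [-0.035,0.005,-0.002]},
    {"trans": [-0.04,0.005,-0.001]},
    {"trans": [-0.04,0.005,0]},
    {"trans": [-0.04,0.006,0]},
    {"trans": [-0.035,0.005,0]},
    {"trans": [-0.019,0.002,0]},
    {},
    {},
    {}
  ]
}}

```text
time_s: 13.15
ee_pos: [0.629, 0.027, 0.2801]
eef_rot: [-3.141, -0.0, 1.716]
force: [-1.2, 0.8, -1.9]
grip_width: 0.0197
grip_force: 30.0
```

Run:
```python
from h import *
to([.6293,.0255,.280],1.715)
w=ctrl.camera("wrist");cv2.imwrite("pics/w5.png",cv2.resize(w["pixels"][150:350,220:420],None,fx=3,fy=3));s=ctrl.camera("scene");np.savez("v.npz",w=w["pixels"],s=s["pixels"])
print(np.round(w["extrinsics"],4).tolist())
```

```text
rotvec [-0.0006 -0.0003  0.0012]
t 13.15 pos [0.629  0.027  0.2801] d [-0.0015  0.0001  0.0001] rpy [-3.1410e+00 -3.0000e-04  1.7162e+00]
[[0.9895, -0.1407, -0.032, 0.6179], [0.1443, 0.9629, 0.228, 0.0935], [-0.0013, -0.2302, 0.9731, 0.4384], [0.0, 0.0, 0.0, 1.0]]
```

View pics/w5.png

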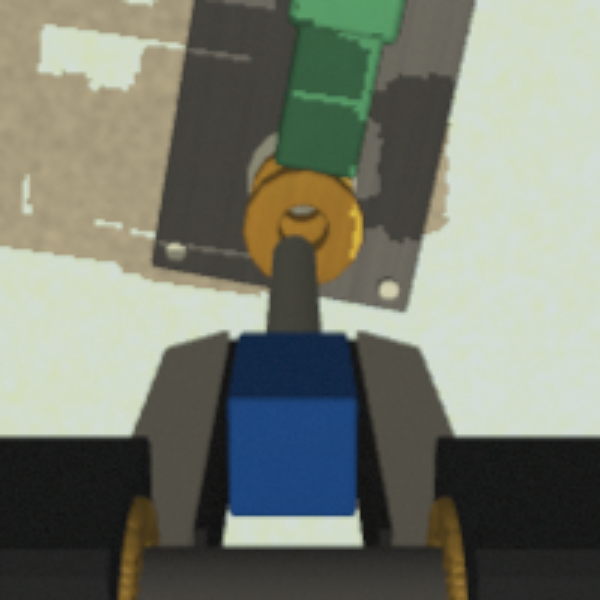

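The wrist view shows the rod's nose just short of the bore. The nose end is at about full-image pixel (318,229) and the bore centre about (321,225). I fit both for sub-pixel values.

Create al.py:
```python
from h import *
from scipy.optimize import least_squares
def align(w,zm=.12,zoff=.1308):
    o=ctrl.get_obs();I=w["pixels"];zn=o["ee_pos"][2]-zoff
    hsv=cv2.cvtColor(I,cv2.COLOR_BGR2HSV)
    m=cv2.inRange(hsv,np.array((12,140,100)),np.array((32,255,255)));m[:190]=0;m[265:]=0;m[:,:290]=0;m[:,350:]=0
    c=max(cv2.findContours(m,cv2.RETR_EXTERNAL,cv2.CHAIN_APPROX_NONE)[0],key=cv2.contourArea).reshape(-1,2)
    P=np.array([plane(w,u,v,zm)[:2] for u,v in c])
    l=[]; 
    for v in range(int(c[:,1].min()),int(c[:,1].max())+1):   # outermost points per row, lower part only
        r=c[c[:,1]==v][:,0]; l+= [(r.min()-.5,v),(r.max()+.5,v)]
    l=np.array(l); vc=225; l=l[(l[:,1]>vc-6)]
    P=np.array([plane(w,u,v,zm)[:2] for u,v in l])
    f=least_squares(lambda q:np.hypot(P[:,0]-q[0],P[:,1]-q[1])-.019,P.mean(0),loss="soft_l1",f_scale=.0005)
    r=least_squares(lambda q:np.hypot(P[:,0]-q[0],P[:,1]-q[1])-q[2],[*P.mean(0),.019],loss="soft_l1",f_scale=.0005).x
    print("mouth",np.round(f.x,4),"rms",round(float(np.sqrt(np.mean(f.fun**2))),5),"free",np.round(r,4),len(P))
    return f.x,zn
```

Run:
```python
from al import *
w=ctrl.camera("wrist");I=w["pixels"];b,zn=align(w)
hsv=cv2.cvtColor(I,cv2.COLOR_BGR2HSV)
for v in range(222,262,3): print(v,"S",hsv[v,300:340:1,1].tolist()) if v in(228,246,255) else 0
print("col318 S",hsv[215:260,318,1].tolist()); print("V",hsv[215:260,318,2].tolist())
```

```text
mouth [0.6304 0.0276] rms 0.00049 free [0.6305 0.0271 0.0187] 48
228 S [60, 154, 186, 184, 183, 185, 184, 182, 186, 187, 184, 186, 179, 172, 168, 164, 153, 132, 127, 142, 154, 172, 183, 184, 184, 183, 184, 186, 178, 186, 185, 183, 184, 185, 189, 185, 188, 182, 175, 177]
246 S [64, 62, 63, 62, 63, 64, 63, 63, 62, 62, 39, 36, 34, 34, 38, 34, 34, 38, 38, 30, 35, 36, 36, 33, 30, 33, 30, 29, 33, 29, 28, 30, 31, 31, 35, 30, 29, 30, 34, 31]
255 S [16, 12, 12, 10, 10, 14, 19, 23, 33, 33, 32, 39, 34, 38, 37, 30, 34, 38, 35, 38, 39, 35, 33, 33, 30, 35, 33, 31, 23, 21, 17, 18, 21, 23, 22, 21, 16, 14, 14, 16]
col318 S [185, 184, 185, 128, 54, 60, 116, 164, 181, 185, 184, 182, 184, 127, 47, 35, 34, 31, 39, 35, 31, 35, 34, 35, 27, 34, 34, 34, 34, 35, 38, 38, 38, 31, 35, 35, 34, 34, 34, 34, 35, 31, 38, 34, 34]
V [160, 161, 156, 138, 136, 119, 90, 81, 121, 153, 161, 160, 161, 110, 70, 66, 67, 66, 66, 65, 66, 66, 67, 66, 66, 67, 67, 67, 68, 65, 67, 67, 67, 66, 66, 66, 67, 67, 67, 67, 66, 66, 68, 67, 67]
```

Add to al.py:
```python
def nose(w,zn):
    I=w["pixels"];S=cv2.cvtColor(I,cv2.COLOR_BGR2HSV)[:,:,1].astype(float)
    L=[]
    for v in range(225,243):
        j=np.where(S[v,305:332]<90)[0]
        if len(j): L.append((v,305+j.min(),305+j.max()))
    return L
```

Run:
```python
from al import *
w=ctrl.camera("wrist");b,zn=align(w);print(nose(w,zn),zn)
for uv in [(317.8,235.5),(318.2,235.5),(318.2,236.5)]: 
    p=plane(w,*uv,zn+.006); print(uv,p, "need",b-p[:2])
to([.63,.027,.28],1.715)
```

```text
mouth [0.6304 0.0277] rms 0.00059 free [0.6305 0.0273 0.0187] 48
[(229, np.int64(315), np.int64(320)), (230, np.int64(314), np.int64(321)), (231, np.int64(313), np.int64(322)), (232, np.int64(312), np.int64(323)), (233, np.int64(312), np.int64(324)), (234, np.int64(311), np.int64(323)), (235, np.int64(311), np.int64(324)), (236, np.int64(311), np.int64(324)), (237, np.int64(311), np.int64(324)), (238, np.int64(311), np.int64(324)), (239, np.int64(305), np.int64(324)), (240, np.int64(305), np.int64(324)), (241, np.int64(305), np.int64(324)), (242, np.int64(305), np.int64(324))] 0.14968897471748296
(317.8, 235.5) [0.62816748 0.02548031 0.15568897] need [0.00223002 0.00220804]
(318.2, 235.5) [0.62849789 0.02552854 0.15568897] need [0.0018996  0.00215982]
(318.2, 236.5) [0.62862248 0.02467814 0.15568897] need [0.00177502 0.00301021]
rotvec [ 0.    -0.     0.001]
t 13.35 pos [0.6292 0.0265 0.2805] d [0.0004 0.0009 0.0005] rpy [ 3.1416 -0.      1.716 ]
```

Request:
{"method": "shift_gripper", "body": {
  "plan": [
    {"trans": [0.0019,0.0024,0.01]},
    {"trans": [0,0,0.012]},
    {},
    {},
    {},
    {}
  ]
}}

```text
time_s: 13.95
ee_pos: [0.6315, 0.0278, 0.2589]
eef_rot: [3.141, 0.0, 1.715]
force: [0.4, 0.4, -2.0]
grip_width: 0.0195
grip_force: 30.0
```

Run:
```python
from al import *
w=ctrl.camera("wrist");b,zn=align(w);print([tuple(map(int,x)) for x in nose(w,zn)],zn)
s=ctrl.camera("scene")
A=cv2.resize(w["pixels"][180:280,270:370],None,fx=4,fy=4,interpolation=cv2.INTER_CUBIC);B=cv2.resize(s["pixels"][200:300,280:380],None,fx=4,fy=4,interpolation=cv2.INTER_CUBIC)
cv2.imwrite("pics/ws6.png",np.hstack([A,B]))
```

```text
mouth [0.6303 0.0272] rms 0.00054 free [0.6304 0.0268 0.0185] 60
[(225, 315, 319), (228, 317, 318), (229, 315, 320), (230, 314, 321), (231, 313, 322), (232, 312, 323), (233, 311, 323), (234, 311, 324), (235, 311, 324), (236, 311, 324), (237, 311, 324), (238, 311, 324), (239, 311, 324), (240, 311, 324), (241, 311, 324), (242, 311, 324)] 0.1280151569535258
```

View pics/ws6.png

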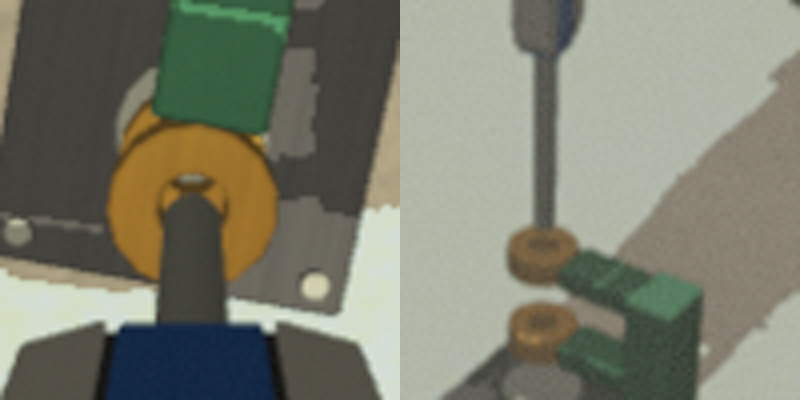

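Both views agree that the rod is nearly over the bore. In the scene crop the rod is at u≈544 and the bushing centre at ≈543; in the wrist crop the rod end sits in the bore's lower half.

Run:
```python
from al import *
w=ctrl.camera("wrist");b,zn=align(w)
for v in (234.6,235.4):
    p=plane(w,317.6,v,zn+.006); d=b-p[:2]; o=ctrl.get_obs()
    print(p,"need",d,"tool",Ro.from_euler('xyz',o["eef_rot"]).inv().apply([*d,0]),o["ee_pos"])
# bore rim: dark/sat edges on right & left at mouth
S=cv2.cvtColor(w["pixels"],cv2.COLOR_BGR2HSV)
for v in (222,224,226,228,230): print(v,S[v,306:332,2].tolist())
```

```text
mouth [0.6303 0.0272] rms 0.00056 free [0.6304 0.0267 0.0185] 60
[0.63029851 0.02730293 0.13388767] need [ 4.39723549e-05 -7.97498452e-05] tool [-8.52330527e-05  3.20769734e-05  1.74493758e-08] [0.63145819 0.0277792  0.25868767]
[0.63039685 0.02662311 0.13388767] need [-5.43652085e-05  6.00070983e-04] tool [ 6.01663294e-04  3.22806474e-05 -2.47069166e-08] [0.63145819 0.0277792  0.25868767]
222 [160, 157, 158, 159, 157, 154, 154, 154, 156, 157, 158, 155, 152, 151, 155, 156, 157, 158, 156, 154, 157, 156, 157, 156, 153, 153]
224 [159, 159, 159, 160, 156, 152, 147, 136, 120, 125, 135, 134, 130, 129, 122, 114, 118, 139, 153, 154, 156, 157, 157, 154, 154, 154]
226 [157, 158, 159, 157, 145, 131, 116, 90, 78, 79, 84, 84, 85, 85, 85, 84, 97, 127, 148, 150, 151, 157, 155, 153, 153, 153]
228 [157, 159, 156, 141, 132, 155, 165, 164, 140, 97, 89, 77, 77, 78, 96, 134, 156, 160, 159, 146, 131, 152, 156, 154, 155, 155]
230 [157, 158, 152, 124, 123, 161, 150, 111, 80, 69, 68, 67, 67, 67, 65, 72, 99, 140, 157, 148, 130, 133, 152, 154, 155, 157]
```

Request:
{"method": "shift_gripper", "body": {
  "plan": [
    {"trans": [0.0002,0,0.005]},
    {"trans": [0,0,0.003]},
    {"trans": [0,0,0.003]},
    {"trans": [0,0,0.003]},
    {},
    {}
  ]
}}

```text
time_s: 14.7
ee_pos: [0.6314, 0.028, 0.2444]
eef_rot: [-3.142, 0.0, 1.715]
force: [0.0, -0.8, -1.0]
grip_width: 0.02
grip_force: 30.0
```

Run:
```python
from al import *
w=ctrl.camera("wrist");p=plane(w,317.8,231.4,.12);print(p,ctrl.get_obs()["ee_pos"])
```

```text
[0.62990475 0.03037757 0.12      ] [0.63143339 0.02801211 0.24458034]
```

Request:
{"method": "shift_gripper", "body": {
  "plan": [
    {"trans": [0,0,0.005]},
    {"trans": [0,0,0.006]},
    {"trans": [0,0,0.006]},
    {},
    {},
    {}
  ]
}}

```text
time_s: 15.35
ee_pos: [0.6315, 0.028, 0.2277]
eef_rot: [3.141, 0.0, 1.715]
force: [0.9, -0.5, -1.5]
grip_width: 0.0198
grip_force: 30.0
```

Request:
{"method": "shift_gripper", "body": {
  "plan": [
    {"trans": [0,0,0.006]},
    {"trans": [0,0,0.006]},
    {"trans": [0,0,0.005]},
    {},
    {},
    {}
  ]
}}

```text
time_s: 15.95
ee_pos: [0.6315, 0.028, 0.2107]
eef_rot: [3.141, 0.0, 1.715]
force: [-0.4, -1.5, -1.6]
grip_width: 0.0198
grip_force: 30.0
```

Request:
{"method": "shift_gripper", "body": {
  "plan": [
    {"trans": [0,0,0.004]},
    {"trans": [0,0,0.004]},
    {"trans": [0,0,0.003]},
    {"trans": [0,0,0.003]},
    {},
    {},
    {}
  ]
}}

```text
time_s: 16.65
ee_pos: [0.6314, 0.028, 0.1966]
eef_rot: [3.141, 0.0, 1.715]
force: [0.8, -0.1, -0.6]
grip_width: 0.0198
grip_force: 30.0
```

Nose at about 66 mm, inside the lower bushing with no resistance. Continuing down to a nose height of about 39 mm (TCP 0.170).

Request:
{"method": "shift_gripper", "body": {
  "plan": [
    {"trans": [0,0,0.005]},
    {"trans": [0,0,0.006]},
    {"trans": [0,0,0.006]},
    {"trans": [0,0,0.005]},
    {"trans": [0,0,0.004]},
    {},
    {},
    {},
    {},
    {}
  ]
}}

```text
time_s: 17.65
ee_pos: [0.6314, 0.028, 0.1706]
eef_rot: [3.141, 0.0, 1.715]
force: [-0.1, -0.4, -1.9]
grip_width: 0.0197
grip_force: 30.0
```

Run:
```python
from h import *
s=ctrl.camera("scene");t=ctrl.camera("top")
A=cv2.resize(s["pixels"][210:330,270:390],None,fx=4,fy=4,interpolation=cv2.INTER_CUBIC);B=cv2.resize(s["pixels"][180:360,180:510],(320,175))
C=cv2.resize(t["pixels"][160:310,100:550],(320,107));D=np.zeros((480,320,3),np.uint8);D[:175]=B;D[180:287]=C
cv2.imwrite("pics/f7.png",np.hstack([A,D]))
o=ctrl.get_obs();print(o["joint_vel"],o["ee_pos"],o["moment"])
```

```text
[-4.03634513e-04  6.27185961e-04  1.32390599e-05 -3.51592965e-04
 -5.06692036e-04  1.58822259e-04] [0.63140029 0.02801838 0.17054533] [-0.08394945  0.04009397  0.02887093]
```

View pics/f7.png

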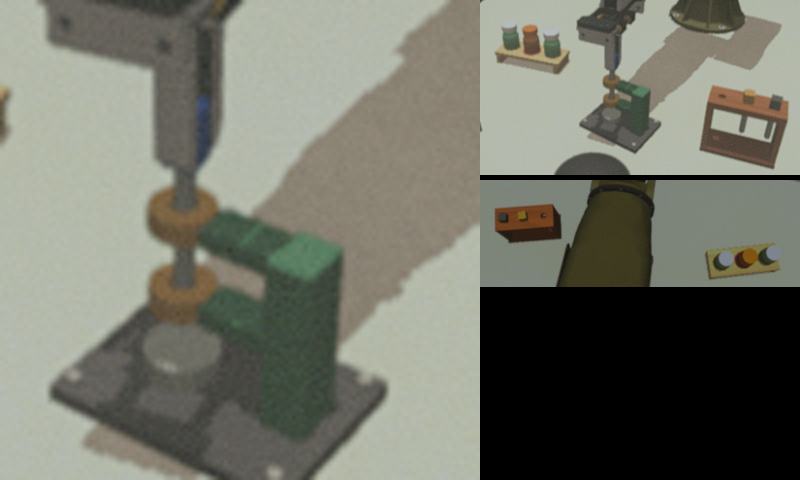

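The rod runs through both bushings, its nose just showing under the lower one at about crop (185,328) above the anvil. The jars and the other two punches are in place. The arm is still and the forces are only the punch's weight, so I hand in.

```bash
python3 -c "
from station import ctrl
print(ctrl.hand_in())"
```

```text
the job is handed in; nothing more can be done
None
```

The job is handed in, though no verdict came back: the stray jar stands on the red spot, and the blue-headed punch is gripped still through both bushings, its nose about 14 mm below the lower bushing and 14 mm above the anvil (worked out from the grip height, not measured).

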